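# Open the gluing jig to its loading position

### The job

The cast block in one of the two gluing jigs has set: with a fingertip, push that jig's sprung wooden shoe back to its end stop, away from the block, and let it go so that it springs forward and latches by itself on its stop pin at mid position. Do not touch the stop pins, leave the block lying where it is, and leave the other jig's shoe and the things on the bench alone.

Things in the scene. Friction and masses are not known exactly. Their poses are not given: they have to be found in the camera images.
- jig_a: The jig with the block in it, left or right on the bench: fixed, plywood base 375 x 130 x 18 mm. Origin under the base, on the centre line; x runs along it from the fence (base end x = -140 mm) to the two spring barrels (end x = +235 mm), y across, z up. Fence inner face at x = -118 mm, top 50 mm above the bench. Nothing on the jig is above 90 mm.
- jig_b: The other jig, empty, the same in every size. In both, a wooden carriage bar (50 mm wide, top 34 mm above the bench) slides along x; it carries a 90 mm wide upright pusher plate (front face at x = -75 mm plus the joint value, 10 mm thick, top 42 mm) and, 65 mm behind that, the wooden push shoe.
- pusher_a (a joint): m; travel of jig_a's sprung pusher (bar, plate, shoe) along the jig's +x: 0 fully forward, 0.070 rear end stop. Starts at about 0.012, pressing the block. The spring drives it forward, 6 N at 0 to 14 N at 0.070; drag adds 1 to 4 N. Pushed beyond about 0.050 and let go, it springs forward and is caught by the pin at about 0.042, mid position; let go sooner, it runs all the way forward.
- pusher_b (a joint): m; the same for jig_b's pusher. It starts at 0, fully forward, and must be left there.
- face_a (a point): Point on the front face of jig_a's push shoe: a wooden wedge 96 mm wide, its upright front face (35 to 81 mm above the bench) looking to the jig's -x, its back sloping down over 65 mm. The point is 64 mm above the bench, on the centre line, at x = the joint value in the jig's frame. Push this face to the jig's +x. 65 mm are clear in front of it above the bar.
- face_b (a point): Point on the front face of jig_b's push shoe: a wooden wedge 96 mm wide, its upright front face (35 to 81 mm above the bench) looking to the jig's -x, its back sloping down over 65 mm. The point is 64 mm above the bench, on the centre line, at x = the joint value in the jig's frame. Push this face to the jig's +x. 65 mm are clear in front of it above the bar.
- pin_a: jig_a's brass stop pin, 8 mm thick, 16 mm head, sprung down in an aluminium bridge (x 160 to 180 mm of the jig, top 66 mm above the bench). Origin at its lower tip, 36 mm above the bench when down; a steel tooth on the bar lifts it 10 mm in passing, then it drops and catches the tooth by itself. Not to be touched.
- pin_b: jig_b's brass stop pin, 8 mm thick, 16 mm head, sprung down in an aluminium bridge (x 160 to 180 mm of the jig, top 66 mm above the bench). Origin at its lower tip, 36 mm above the bench when down; a steel tooth on the bar lifts it 10 mm in passing, then it drops and catches the tooth by itself. Not to be touched.
- block: Grey cast concrete block 55 (along the jig) x 70 x 25 mm, about 0.2 kg, loose, lying on the base of jig_a against its fence (top 43 mm above the bench). Origin at the centre of its underside.
- tape: Roll of paper tape lying flat, 60 mm across, 24 mm high, origin at the centre of its underside. Bystander.
- jar: Lidded jar, 52 mm across, 75 mm high, origin at the centre of its underside. Bystander.
- knife: Spatula-like filling knife lying flat on the bench, about 280 mm long, low, origin at its underside near mid length. Bystander.

How it is judged (in metres and radians):
On the way:
1. the shoe of the block's jig is pushed back to its end stop (joint beyond 62 of 70 mm) (value of joint pusher_a above 0.062 m), for 0.05 s.
At the end, for the whole second after the job is handed in: The pusher of the block's jig rests latched at mid position (joint 37 to 47 mm, at rest) with its stop pin down (tip within 4 mm of its rest height), the other pusher is fully forward (within 4 mm), and the block lies within 12 mm of where it was (value of joint pusher_a between 0.037 and 0.047 m and z of pin_a in the frame of jig_a below 0.04 m and value of joint pusher_b below 0.004 m and distance of block from where it was at the start of the episode below 0.012 m and not (velocity of joint pusher_a above 0.01 m/s) and not (velocity of joint pusher_a below -0.01 m/s)); the robot touches nothing.
It fails at once if the block is lifted or shifted more than 12 mm (distance of block from where it was at the start of the episode above 0.012 m).
It fails at once if the other jig's pusher is pushed (more than 8 mm) (value of joint pusher_b above 0.008 m).
It fails at once if the robot touches a stop pin (more than 1 N) (contact force between any of the arm, the fingers and pin_a above 1 N or contact force between any of the arm, the fingers and pin_b above 1 N).
It fails at once if the tape, the jar or the filling knife is moved more than 30 mm (distance of any of tape, jar, knife from where it was at the start of the episode above 0.03 m).
It also fails if it takes over 35 s, if anything falls off the work surface, if the arm or the gripper's body presses on something with over 40 N, if the wrist force passes 120 N, or if a joint passes its speed limit or range.

### The arm

A 7-joint arm with a two-finger parallel gripper is mounted at the origin on the work surface. World frame = base frame: x ahead of the robot, y to its left, z up, the work surface at z = 0. Lengths are in m, angles in degrees, forces in N, time in s.
With the tool pointing down it reaches from about 0.425 to 0.95 m from the base axis. Payload 4.7 kg.
Tool frame: the origin (TCP) lies midway between the tips of the shut fingers; the grasp point (between the pads) lies 19 mm behind it; z points along the fingers, y is the line along which they close (so a half turn about z gives the same grasp; the last joint's range is limited). The gripper opens to 87 mm and grips with 3 to 60 N. Pads are 19 mm wide; open, the fingers measure 117 mm over their backs; the gripper's body (75 mm by 190 mm) begins 51 mm behind the grasp point.
Start: joints at [-71.213, 26.849, -2.785, 87.806, 1.381, 65.374, -4.715], TCP at [0.236, 0.633, 0.223] pointing down, gripper open.
Joint ranges: [-148.3, 148.3], [-19.14, 114.17], [-79.39, 73.82], [5.75, 140.21], [-59.74, 239.74], [12.07, 113.84], [-152.46, 152.46]. Speed limits (degrees/s): [147.25, 147.25, 180, 180, 180, 180, 180].

### API

Orientations are given as [roll, pitch, yaw] about the fixed x, y, z axes, in that order (R = Rz(yaw) Ry(pitch) Rx(roll)).
In Python, from cell import r gives the robot as it stands.
- The arm moves only by the tool play_rows, never from a script. Its argument "deltas" is text: rows parted by semicolons, each of 7 numbers parted by spaces: the turn, a rotation vector about the world's x, y, z in rad, then the shift along the world's x, y, z in cm, then the finger opening in cm, from 0 to 8.7. In form: wx wy wz dx dy dz fingers; .... A call has exactly 5 rows; each row is the pose to reach, as a shift and turn from the pose commanded when the call began; what a row does not reach only later rows make up. A row lasts 1/12 s, in which the tool goes at most 41.7 mm and 7.16 degrees, less where a joint would pass 70% of its speed; a pose out of reach is approached as far as the arm can. A call with a gripper value outside its range is refused whole. The fingers move at their own pace and stop on an object; "grip_force" is the grip in N (left out, the last holds). Time passes only in rows, so rows that repeat a pose let the fingers close, or fill a call up. It gives the time, the measured TCP pose, the force, the opening and the grip force at its end, in the units of the state.
- r.state(): the state, without advancing time (a new reading comes with each control period).
- r.capture(name): name is "scene" or "top" or "wrist"; returns a dict with "image" (420x560x3 uint8, blue, green, red), "range_z" (420x560 float32, m along the optical axis (not along the pixel's ray), 0 where there is no reading), "intrinsics" (3x3 intrinsics, pixels), "k1" (the pictures are not rectified: a ray, as slopes to the right and down, at radius r is drawn at 1 + k1 r^2 times it, then the intrinsics apply), "R" (3x3) and "t" (3): a world point X has camera coordinates R X + t. Camera axes: x right, y down, z forward; pixel columns grow to the right and rows downward; lengths in m; the calibration is good to about 2 mm. A picture is of the moment at which its call begins.
- r.job_done(): hands the job in; it is judged then, once.
The state is a dict: "t": time; "joints": joint angles; "joint_vel": joint speeds; "joint_efforts": joint torques, N m; "ee_pos": TCP position; "eef_rot": TCP orientation; "force": force on the tool from outside, world axes, zero at the start; "moment": the same for the moment, N m; "opening": opening from 0.0 (shut) to 1.0 (fully open); "grasp_force": force on a finger pad.
Only numpy, scipy, OpenCV 4.12 (cv2) and the standard library are available. Lean on these libraries where they do the work, as an engineer would, in place of code of your own. Each camera call takes 0.05 s, during which the arm holds its last target. There are 200 camera calls.

## Working session

There is one attempt and no reset: what is moved stays moved. The work goes in short steps, Python scripts to look and compute and a tool call to move; the robot and the scene stay as the last step left them, time stands still between calls to the robot, and variables do not carry over. Pictures are saved under pics/ and viewed, at most 10 in all, crops included, and the job is handed in when it is done.

Besides the shell and the picture viewer there is one more tool, called after "Request:" as a command line: name --argument value ..., lists and objects as JSON in quotes. play_rows: Moves the arm, as the interface text tells. Its arguments: {"type":"object","properties":{"deltas":{"type":"string"},"grip_force":{"type":"number"}},"required":["deltas"]}

```bash
mkdir -p pics; cat > h.py <<'E'
import numpy as np, cv2
from cell import r
def pts(c):
    K=np.array(c["intrinsics"]);h,w=c["range_z"].shape
    u,v=np.meshgrid(np.arange(w),np.arange(h))
    p=cv2.undistortPoints(np.stack([u,v],-1).reshape(-1,1,2).astype(np.float64),K,np.array([c["k1"],0,0,0.])).reshape(h,w,2)
    z=c["range_z"];P=np.dstack([p[...,0]*z,p[...,1]*z,z])
    W=(P-np.array(c["t"]))@np.array(c["R"]); W[z==0]=np.nan
    return W
E
python3 - <<'E'
from h import *
for n in("scene","top"):
    c=r.capture(n);cv2.imwrite(f"pics/{n}.png",c["image"]);np.save(n+".npy",pts(c));np.save(n+"_im.npy",c["image"])
s=r.state();print({k:s[k] for k in("t","ee_pos","eef_rot","force","opening")})
E
```

```text
{'t': 0.1, 'ee_pos': array([0.23556591, 0.63200687, 0.22162338]), 'eef_rot': array([-1.79902524e+02,  3.29831774e-03,  1.59558752e+02]), 'force': array([0.16124282, 0.0589107 , 0.04291804]), 'opening': 0.9950956452774714}
```

View pics/top.png

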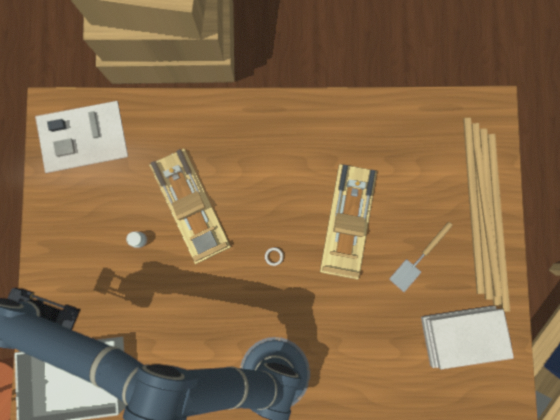

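View pics/scene.png

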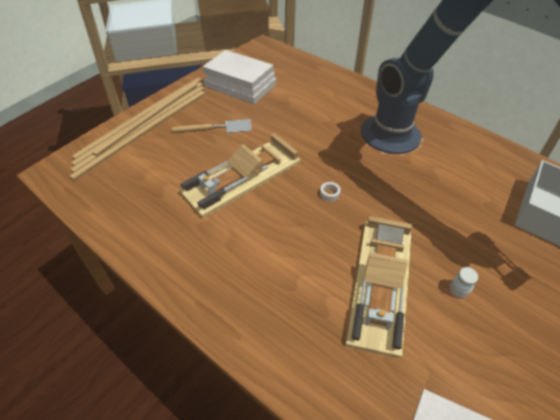

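The top view shows the block (grey, about (205,241)) in the left jig. Its fence is near (210,252) and its barrels near (170,165). The right jig is empty, and the tape is at (274,257), the jar at (137,240) and the knife at about (420,260).

```bash
python3 - <<'E'
from h import *
for n,box in(("top",(140,140,240,270)),("scene",(335,205,425,360))):
    W=np.load(n+".npy");im=np.load(n+"_im.npy")
    a,b,c_,d=box;P=W[b:d,a:c_].reshape(-1,3);
    m=(P[:,2]>0.009)&(P[:,2]<0.1);Q=P[m]
    lab=Q[:,:2].astype(np.float32)
    rect=cv2.minAreaRect(lab);print(n,rect,len(Q))
    bp=cv2.boxPoints(rect);print(bp.round(3))
    # axes: long edge, pointing away from base
    e=[bp[1]-bp[0],bp[2]-bp[1]];L=max(e,key=np.linalg.norm);L=L/np.linalg.norm(L);
    if L[0]<0:L=-L
    c0=np.array(rect[0]);org=c0-L*0.0475;Y=np.array([-L[1],L[0]])
    print("yaw",np.degrees(np.arctan2(L[1],L[0])),"org",org)
    x=(Q[:,:2]-org)@L;y=(Q[:,:2]-org)@Y
    for k in np.arange(-.15,.25,.01):
        s=(abs(x-k)<.005)&(abs(y)<.02)
        if s.any():print("%.2f:%.3f/%.3f"%(k,np.median(Q[s,2]),Q[s,2].max()),end=" ")
    t=(Q[:,2]>.072);print("\nshoe top x",np.percentile(x[t],[0,2,50,98]),"y",np.percentile(y[t],[1,99]),t.sum())
    print("bench z",np.nanmedian(P[P[:,2]<.009,2]))
E
```

```text
top ((0.5614326000213623, 0.2851550877094269), (0.4448407292366028, 0.33802101016044617), 0.1734919399023056) 4692
[[0.339 0.453]
 [0.34  0.115]
 [0.784 0.117]
 [0.783 0.455]]
yaw 0.17349546 org [0.51393282 0.28501125]
-0.15:0.011/0.019 -0.14:0.031/0.050 -0.13:0.022/0.049 -0.12:0.018/0.024 -0.11:0.019/0.029 -0.10:0.019/0.026 -0.09:0.017/0.048 -0.08:0.021/0.053 -0.07:0.025/0.051 -0.06:0.021/0.056 -0.05:0.021/0.035 -0.04:0.024/0.040 -0.03:0.029/0.045 -0.02:0.032/0.040 -0.01:0.033/0.076 0.00:0.044/0.087 0.01:0.078/0.095 0.02:0.078/0.086 0.03:0.072/0.085 0.04:0.066/0.076 0.05:0.061/0.075 0.06:0.056/0.062 0.07:0.048/0.061 0.08:0.036/0.054 0.09:0.034/0.044 0.10:0.032/0.045 0.11:0.031/0.047 0.12:0.031/0.050 0.13:0.030/0.051 0.14:0.022/0.060 0.15:0.028/0.061 0.16:0.043/0.060 0.17:0.049/0.057 0.18:0.047/0.059 0.19:0.047/0.057 0.20:0.045/0.059 0.21:0.022/0.056 0.22:0.020/0.052 0.23:0.019/0.027 0.24:0.017/0.017 
shoe top x [-0.07995886 -0.06712055  0.02473424  0.15887347] y [-0.05464487  0.14866587] 270
bench z 0.0011016349037556677
scene ((0.5595802664756775, 0.28703492879867554), (0.376662015
[... 217 characters left out ...]
.043/0.047 -0.10:0.043/0.046 -0.09:0.043/0.049 -0.08:0.043/0.046 -0.07:0.043/0.046 -0.06:0.042/0.046 -0.05:0.035/0.046 -0.04:0.034/0.037 -0.03:0.034/0.038 -0.02:0.034/0.036 0.01:0.080/0.083 0.02:0.080/0.083 0.03:0.075/0.083 0.04:0.069/0.076 0.05:0.062/0.069 0.06:0.055/0.060 0.07:0.047/0.055 0.08:0.034/0.050 0.09:0.034/0.039 0.10:0.035/0.039 0.11:0.034/0.039 0.12:0.034/0.039 0.13:0.034/0.040 0.14:0.035/0.047 0.15:0.047/0.050 0.16:0.065/0.079 0.17:0.035/0.081 0.18:0.022/0.078 0.19:0.019/0.022 0.20:0.018/0.022 0.21:0.018/0.022 0.22:0.018/0.022 0.23:0.017/0.021 0.24:0.014/0.018 
shoe top x [0.00897313 0.01165418 0.02587039 0.17451715] y [-0.04718847  0.04747436] 428
bench z 0.0002324386621745548
```

The scene view gives a 377 x 132 mm base at yaw 25.0° with origin (0.5165, 0.267). The shoe's front face is at x = 0.012 and its top at 0.081, which matches the given sizes. I'll bring the shut fingers above the gap in front of the shoe.

Request:
play_rows --deltas "0 0 0.05 1.8 -2.5 0 4;0 0 0.1 3.6 -5 0 0;0 0 0.16 5.4 -7.5 0 0;0 0 0.21 7.2 -10 0 0;0 0 0.264 8.9 -12.4 0 0" --grip_force 30

```text
t: 0.52
ee_pos: [0.3255, 0.5067, 0.222]
eef_rot: [-179.9, -0.0, 174.8]
force: [0.2, 0.4, -0.2]
opening: 0.708
grasp_force: 0.0
```

Request:
play_rows --deltas "0 0 0.05 1.8 -2.5 0 0;0 0 0.1 3.6 -5 0 0;0 0 0.16 5.4 -7.5 0 0;0 0 0.21 7.2 -10 0 0;0 0 0.264 8.9 -12.4 0 0"

```text
t: 0.93
ee_pos: [0.4144, 0.3827, 0.2222]
eef_rot: [-180.0, -0.0, -170.1]
force: [-0.0, 0.3, 0.3]
opening: 0.322
grasp_force: 0.0
```

Request:
play_rows --deltas "0 0 0.06 2.2 -3 0 0;0 0 0.13 4.4 -6.2 0 0;0 0 0.2 6.6 -9.3 0 0;0 0 0.264 8.9 -12.4 0 0;0 0 0.264 8.9 -12.4 0 0"

```text
t: 1.35
ee_pos: [0.508, 0.2512, 0.2223]
eef_rot: [-179.7, 0.0, -155.7]
force: [1.0, 0.3, -0.1]
opening: 0.02
grasp_force: 0.0
```

Request:
play_rows --deltas "0 0 0 0 0 -3 0;0 0 0 0 0 -6 0;0 0 0 0 0 -9 0;0 0 0 0 0 -10 0;0 0 0 0 0 -10 0"

```text
t: 1.77
ee_pos: [0.5006, 0.2595, 0.1197]
eef_rot: [-180.0, -0.4, -155.1]
force: [0.3, 0.0, -0.1]
opening: 0.005
grasp_force: 0.0
```

```bash
python3 - <<'E'
from h import *
s=r.state();print(s["ee_pos"],s["eef_rot"],s["opening"])
d=s["ee_pos"][:2]-np.array([.5165,.267]);a=np.radians(25);print("jig x,y",d@[np.cos(a),np.sin(a)],d@[-np.sin(a),np.cos(a)])
c=r.capture("scene");cv2.imwrite("pics/s2.png",cv2.resize(c["image"][150:370,300:520],(660,600) if 0 else (600,600),interpolation=cv2.INTER_CUBIC))
E
```

```text
[0.50062264 0.2595232  0.11972007] [-179.96716968   -0.3816357  -155.06292994] 0.004748544988477149
jig x,y -0.017549604669341322 -6.622499571358464e-05
```

View pics/s2.png

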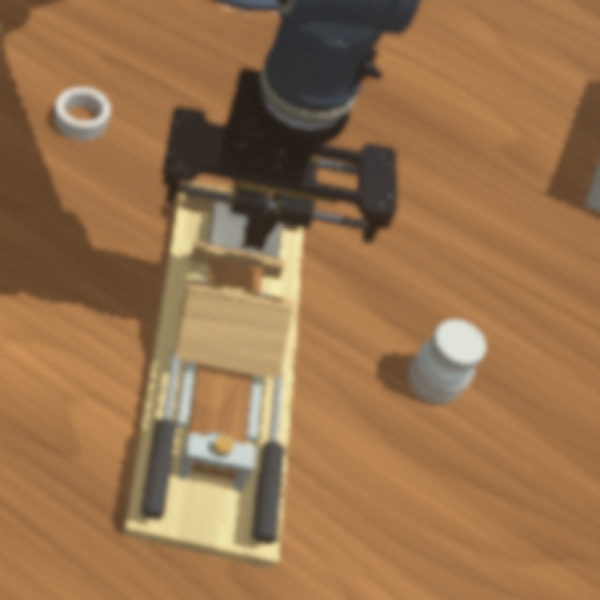

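The shut fingertips (about (265,250) in the crop) are centred over the gap between plate and shoe, at jig x = -18 mm and y = 0. Next I lower them.

Request:
play_rows --deltas "0 0 0 0 0 -2 0;0 0 0 0 0 -4 0;0 0 0 0 0 -5.5 0;0 0 0 0 0 -6.5 0;0 0 0 0 0 -6.5 0"

```text
t: 2.23
ee_pos: [0.5026, 0.2606, 0.0573]
eef_rot: [-180.0, -0.1, -155.1]
force: [-0.4, -1.3, -0.4]
opening: 0.004
grasp_force: 0.0
```

Request:
play_rows --deltas "0 0 0 0.5 0.2 0 0;0 0 0 1.0 0.45 0 0;0 0 0 1.6 0.75 0 0;0 0 0 2.2 1.0 0 0;0 0 0 2.7 1.26 0 0"

```text
t: 2.65
ee_pos: [0.5254, 0.2711, 0.058]
eef_rot: [-180.0, -0.7, -155.1]
force: [-14.5, -6.8, 12.5]
opening: 0.004
grasp_force: 8.1
```

Request:
play_rows --deltas "0 0 0 0.5 0.23 0 0;0 0 0 1.0 0.47 0 0;0 0 0 1.5 0.7 0 0;0 0 0 2.0 0.93 0 0;0 0 0 2.5 1.17 0 0"

```text
t: 3.07
ee_pos: [0.5505, 0.283, 0.0578]
eef_rot: [-180.0, -0.7, -155.1]
force: [-12.0, -5.8, 9.1]
opening: 0.005
grasp_force: 6.7
```

Request:
play_rows --deltas "0 0 0 0.4 0.19 0 0;0 0 0 0.8 0.37 0 0;0 0 0 1.2 0.56 0 0;0 0 0 1.4 0.65 0 0;0 0 0 1.4 0.65 0 0"

```text
t: 3.48
ee_pos: [0.5645, 0.2895, 0.0579]
eef_rot: [-180.0, -0.7, -155.1]
force: [-12.1, -5.8, 9.9]
opening: 0.004
grasp_force: 6.8
```

```bash
python3 - <<'E'
from h import *
s=r.state();print(s["t"],s["ee_pos"],s["force"])
a=np.radians(25);L=np.array([np.cos(a),np.sin(a)]);Y=np.array([-L[1],L[0]]);o=np.array([.5165,.267])
d=s["ee_pos"][:2]-o;print("jig",d@L,d@Y)
W=pts(r.capture("scene")).reshape(-1,3);W=W[np.isfinite(W[:,2])];x=(W[:,:2]-o)@L;y=(W[:,:2]-o)@Y
t=(W[:,2]>.074)&(W[:,2]<.084)&(abs(y)<.048)&(abs(y)>.022)&(x>-.01)&(x<.12);print("shoe",np.percentile(x[t],[1,5,50,95]),t.sum())
for k in np.arange(.04,.15,.01):
    m=(abs(x-k)<.005)&(abs(y)<.045)&(abs(y)>.03)
    print("%.2f:%.3f"%(k,np.median(W[m,2])) if m.any() else k,end=" ")
E
```

```text
3.4833 [0.56445433 0.28949682 0.05785256] [-12.05048911  -5.79487303   9.86287526]
jig 0.05296894557371237 0.00012266907145888975
shoe [0.06332228 0.06554149 0.07667841 0.08592405] 192
0.04:0.425 0.05:0.428 0.06:0.419 0.07:0.303 0.08:0.227 0.09:0.370 0.10:0.367 0.11:0.058 0.12:0.049 0.13:0.029 0.14:0.021
```

The shoe's front is at about 63–65 mm. I'll push a few millimetres more to be sure of the stop.

Request:
play_rows --deltas "0 0 0 0.15 0.07 0 0;0 0 0 0.3 0.14 0 0;0 0 0 0.45 0.21 0 0;0 0 0 0.5 0.23 0 0;0 0 0 0.5 0.23 0 0"

```text
t: 3.95
ee_pos: [0.5683, 0.2913, 0.0579]
eef_rot: [-180.0, -0.8, -155.1]
force: [-14.3, -5.8, 11.2]
opening: 0.005
grasp_force: 7.9
```

Request:
play_rows --deltas "0 0 0 0.1 0.05 0 0;0 0 0 0.2 0.09 0 0;0 0 0 0.25 0.12 0 0;0 0 0 0.25 0.12 0 0;0 0 0 0.25 0.12 0 0"

```text
t: 4.37
ee_pos: [0.5683, 0.2913, 0.0579]
eef_rot: [-180.0, -1.2, -155.0]
force: [-19.8, -8.5, 16.2]
opening: 0.004
grasp_force: 11.1
```

The TCP no longer advances and the force has risen, so the shoe is at its end stop. Now I back off quickly along the jig.

Request:
play_rows --deltas "0 0 0 -2 -0.93 0 0;0 0 0 -4 -1.87 0 0;0 0 0 -4.3 -2 0 0;0 0 0 -4.3 -2 0 0;0 0 0 -4.3 -2 0 0"

```text
t: 4.78
ee_pos: [0.5351, 0.2758, 0.0588]
eef_rot: [180.0, 0.2, -155.1]
force: [0.7, -0.4, -0.3]
opening: 0.007
grasp_force: 0.0
```

```bash
python3 - <<'E'
from h import *
s=r.state();print(s["t"],s["ee_pos"],s["force"])
a=np.radians(25);L=np.array([np.cos(a),np.sin(a)]);o=np.array([.5165,.267]);print((s["ee_pos"][:2]-o)@L)
E
```

```text
4.7833 [0.53510555 0.27577169 0.05875642] [ 0.65586949 -0.42742047 -0.29512603]
0.020569437368084448
```

Request:
play_rows --deltas "0 0 0 0 0 2 0;0 0 0 0 0 5 0;0 0 0 0 0 8 0;0 0 0 0 0 11 0;0 0 0 0 0 14 0"

```text
t: 5.2
ee_pos: [0.5349, 0.2756, 0.1998]
eef_rot: [180.0, 0.1, -155.1]
force: [1.0, 0.7, -0.6]
opening: 0.007
grasp_force: 0.0
```

Request:
play_rows --deltas "0 0 0 -1 3 0 0;0 0 0 -2 6 0 0;0 0 0 -3 9 0 0;0 0 0 -4 12 0 0;0 0 0 -4 12 0 0"

```text
t: 5.62
ee_pos: [0.4901, 0.4042, 0.1984]
eef_rot: [179.6, 0.2, -154.5]
force: [-1.0, 1.6, -0.1]
opening: 0.008
grasp_force: 0.0
```

```bash
python3 - <<'E'
from h import *
c=r.capture("scene");cv2.imwrite("pics/s3.png",cv2.resize(c["image"][150:370,300:520],(600,600),interpolation=cv2.INTER_CUBIC))
a=np.radians(25);L=np.array([np.cos(a),np.sin(a)]);Y=np.array([-L[1],L[0]]);o=np.array([.5165,.267])
W=pts(c).reshape(-1,3);W=W[np.isfinite(W[:,2])];x=(W[:,:2]-o)@L;y=(W[:,:2]-o)@Y
t=(W[:,2]>.074)&(W[:,2]<.086)&(abs(y)<.048)&(x>-.05)&(x<.12);print("shoe",np.percentile(x[t],[1,5,50,95]),t.sum())
t=(abs(y)<.012)&(x>.155)&(x<.185)&(W[:,2]<.2);print("pin top",np.percentile(W[t,2],[90,97,100]))
W0=np.load("scene.npy").reshape(-1,3);x0=(W0[:,:2]-o)@L;y0=(W0[:,:2]-o)@Y;t=(abs(y0)<.012)&(x0>.155)&(x0<.185);print("before",np.percentile(W0[t,2],[90,97,100]))
s=r.state();print(s["t"],s["force"],s["ee_pos"])
E
```

```text
shoe [0.04024051 0.04197327 0.05264726 0.06164395] 338
pin top [0.07781836 0.07903092 0.07987855]
before [0.07770877 0.07908479 0.08133438]
5.6667 [ 0.20755885 -0.12765348  0.09232434] [0.4918511  0.40043382 0.19813966]
```

View pics/s3.png

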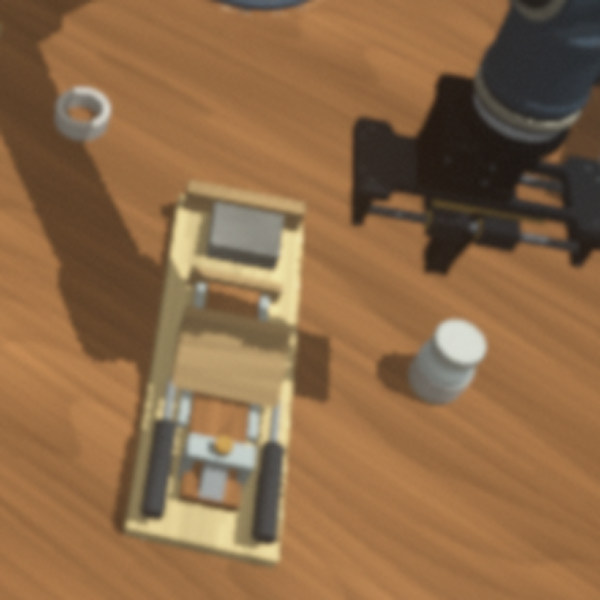

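The shoe is latched at about 42 mm (crop (232,360)), and the pin (222,445) is at the same height as before. The block (245,235) lies by the fence and the arm is clear.

```bash
python3 -c "
from cell import r
print(r.job_done())"
```

```text
the job is handed in; nothing more can be done
None
```

I pushed the block jig's shoe back to its end stop and let it go; it latched on its pin at about 42 mm with the block still against the fence, and the job is handed in (no verdict was returned).

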